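# Lay the stripped clock parts in their beech rests

### The arm

A 7-joint arm with a two-finger parallel gripper is mounted at the origin on the work surface. World frame = base frame: x ahead of the robot, y to its left, z up, the work surface at z = 0. Lengths are in m, angles in rad, forces in N, time in s.
With the tool pointing down it reaches from about 0.4 to 0.85 m from the base axis. Payload 10.4 kg.
Tool frame: the origin (TCP) lies midway between the tips of the shut fingers; the grasp point (between the pads) lies 19 mm behind it; z points along the fingers, x is the direction in which the jaws open and shut, and the axes are right-handed (so a half turn about z gives the same grasp; the last joint's range is limited). The gripper opens to 85 mm and grips with 20 to 120 N. Pads are 22 mm wide; open, the fingers measure 114 mm over their backs; the gripper's body (76 mm by 85 mm) begins 54 mm behind the grasp point. The pads swing forward as they close: fully open they stand 13 mm farther back than shut.
Start: joints at [1.143, 0.332, -0.065, 1.46, 0.022, 1.35, -0.088], TCP at [0.246, -0.575, 0.231] pointing down, gripper open.
Joint ranges: [-2.6, 2.6], [-0.5, 2.12], [-1.47, 1.34], [0.16, 2.42], [-1.27, 4.41], [0.06, 2.06], [-2.6, 2.6]. Speed limits (rad/s): [2.22, 2.22, 2.79, 2.79, 3.14, 3.14, 3.14].

### API

Orientations are given as a unit quaternion [x, y, z, w].
In Python, from workcell import monitor, eyes, ticket, models gives the robot as it stands.
- The arm moves only by the tool servo_tool, never from a script. Its argument "motion" is a list of rows, each a list of 7 numbers: the opening, from 0 (shut) to 1 (fully open), then the shift along the tool's x, y, z in m, then the turn, a rotation vector about the tool's x, y, z in degrees. In form: [[fingers, tx, ty, tz, rx, ry, rz], ...]. A call has 1 to 20 rows; each row is the pose to reach, as a shift and turn from the pose commanded when the call began, along the tool's axes at that moment; what a row does not reach only later rows make up. A row lasts 1/8 s, in which the tool goes at most 62.5 mm and 10.7 degrees, less where a joint would pass 70% of its speed; a pose out of reach is approached as far as the arm can. A call with a gripper value outside its range is refused whole. The fingers move at their own pace and stop on an object; "grip_force" is the grip in N (left out, the last holds). Time passes only in rows, so rows that repeat a pose let the fingers close. It gives the time, the measured TCP pose, the force and the opening at its end, in the units of the state.
- monitor.get_obs(): the state, without advancing time (a new reading comes with each control period).
- eyes.camera(name): name is "scene" or "top"; returns (picture, depth): 420x560x3 uint8, blue, green, red; 420x560 float32, m along the optical axis (not along the pixel's ray), 0 where there is no reading.
- eyes.camera_info(name): a dict with "intrinsics" (3x3 intrinsics, pixels), "extrinsics" (4x4, takes a point from world to camera coordinates). Camera axes: x right, y down, z forward; pixel columns grow to the right and rows downward; lengths in m; the calibration is good to about 2 mm. A picture is of the moment at which its call begins. camera_info takes no time and is no camera call.
- ticket.hand_in(): hands the job in, once; it reports no verdict.
Trained networks look in the newest picture that a camera, given by its name, has taken for a name from the list of things; names that differ only in an ending like _2 or _b are one class to them, and where a whole thing is asked for, a point or a joint stands for the part that bears it (a point fixed in the world has none). Each returns a list of dicts, best first, with "confidence" (0 to 1); they miss things now and then, are a little off and sometimes report something else, mostly with a low value. They report only what shows in the picture. A call takes as long as a camera call.
- models.boxes_of(camera, thing): "point" ([x, y, z] in m, in the coordinates of the camera as it stood for that picture, good to about 4 mm: the middle of the surface that is visible of it).
The state is a dict: "clock": time; "joint_pos": joint angles; "joint_velocities": joint speeds; "tau": joint torques, N m; "position": TCP position; "ee_rot": TCP orientation; "ft_force": force on the tool from outside, world axes, zero at the start; "torque": the same for the moment, N m; "grip_width": opening from 0.0 (shut) to 1.0 (fully open).
Only numpy, scipy, OpenCV 4.12 (cv2) and the standard library are available. Lean on these libraries where they do the work, as an engineer would, in place of code of your own. Each camera call takes 0.05 s, during which the arm holds its last target. There are 200 camera calls.

### The job

Clear the parts of the stripped clock off the turntable for inspection: lay each of the two great wheels, the pallet arbor and the strike hammer into the felt-lined beech rest cut to its size and shape, so that it lies fully down in the recess and flat on the felt. Set the parts down rather than dropping them, and leave the stoneware jar of collets standing where it is.

Things in the scene. Friction and masses are not known exactly. Their poses are not given: they have to be found in the camera images.
- wheel_large: large brass great wheel on its spring barrel: toothed disc 84 mm across, 5 mm thick, flat underside; on it a round brass barrel 46 mm across, 30 mm high (top 35 mm above the underside), then a small steel winding square 13 mm higher. About 0.3 kg. Grip the barrel from above. Origin: centre of the underside; z up along the wheel's axis.
- wheel_small: small brass great wheel on its spring barrel: toothed disc 60 mm across, 5 mm thick, flat underside; on it a round brass barrel 36 mm across, 30 mm high (top 35 mm above the underside), then a small steel winding square 13 mm higher. About 0.2 kg. Grip the barrel from above. Origin: centre of the underside; z up along the wheel's axis.
- pallet_arbor: steel pallet arbor, 70 g, lying level: rod 8 mm thick, 100 mm long, along x, 12 mm above the underside. At x = -36 mm a dark steel anchor (arch 55 mm wide in y, 23 mm high); at x = +36 mm a brass boss 24 mm across; between, x = -14 to +14 mm, a round brass hub 16 mm thick, the balance point: grip it across y. Origin: on the underside level below the hub's middle; z up.
- hammer: brass strike hammer, 0.14 kg, lying flat: at x = -34 mm a round head 18 mm thick, 40 mm long in y; at x = +42 mm an upright pivot boss 20 mm across, 18 mm high; between them (x = -25 to +32 mm) a steel arm along x, 10 mm wide, 4 to 14 mm above the underside: grip it across y. Origin: on the underside level, below the arm's balance point; z up.
- dish_large: large round beech rest, fixed, for the large great wheel (toothed disc down): 116 mm across, 14 mm high; green felt floor, 6 mm above the bench, in a round recess 100 mm across and 8 mm deep. Origin: centre of its underside, on the bench; z up.
- dish_small: small round beech rest, fixed, for the small great wheel (toothed disc down): 92 mm across, 14 mm high; green felt floor, 6 mm above the bench, in a round recess 76 mm across and 8 mm deep. Origin: centre of its underside, on the bench; z up.
- rest_pallet: wide rectangular beech rest, fixed, for the pallet arbor: board 116 (x) by 90 mm, floor 6 mm above the bench. Felted pockets 8 mm deep, closed at x = -50 and +50 mm: 74 mm wide for the anchor at -x, 42 mm for the boss at +x; middle (x within 22 mm) open at the sides for fingers. Origin: on the bench, mid-board, below the seated arbor's origin, axes alike; z up.
- rest_hammer: narrow rectangular beech rest, fixed, for the hammer: board x = -60 to +69 mm, 74 mm wide, floor 6 mm above the bench. Felted pockets 8 mm deep, closed at x = -52 and +61 mm: 58 mm wide for the head at -x, 36 mm for the boss at +x; middle (x within 22 mm) open at the sides for fingers. Origin: on the bench, below the seated hammer's origin, axes alike; z up.
- jar: open grey stoneware jar of collets, loose, 56 mm across, 50 mm high; leave it alone. It stands at the middle of the turntable, a fixed dark red disc 360 mm across, top 30 mm above the bench, that carries the parts and, 115 mm from its centre, a fixed beech block with a brass plate and pillars, 51 mm high in all. Origin: centre of the jar's underside; z up.

How it is judged:
At the end, for the whole second after the job is handed in: Each part lies in its own rest: origin within 12 mm (wheels) or 15 mm of the rest's, seen from above, underside 3 to 9 mm above the rest's underside, tilt under 0.05 rad, arbor and hammer along it within 0.3 rad, wide end in the wide pocket; all at rest; jar moved under 20 mm (horizontal distance between wheel_large and dish_large below 0.012 m and z of wheel_large in the frame of dish_large between 0.003 and 0.009 m and angle between each of wheel_large, wheel_small, pallet_arbor, hammer's own z axis and vertical below 0.05 rad and linear speed of each of wheel_large, wheel_small, pallet_arbor, hammer below 0.02 m/s and angular speed of each of wheel_large, wheel_small, pallet_arbor, hammer below 0.2 rad/s and horizontal distance between wheel_small and dish_small below 0.012 m and z of wheel_small in the frame of dish_small between 0.003 and 0.009 m and horizontal distance between pallet_arbor and rest_pallet below 0.015 m and z of pallet_arbor in the frame of rest_pallet between 0.003 and 0.009 m and angle between the x axis of pallet_arbor and the x axis of rest_pallet, either way round below 0.3 rad and horizontal distance between hammer and rest_hammer below 0.015 m and z of hammer in the frame of rest_hammer between 0.003 and 0.009 m and angle between the x axis of hammer and the x axis of rest_hammer, either way round below 0.3 rad and distance of jar from where it was at the start of the episode below 0.02 m); the robot touches nothing.
It fails at once if the large great wheel is dropped or thrown (it moves faster than 0.7 m/s while no finger touches it) (linear speed of wheel_large above 0.7 m/s and contact force between the fingers and wheel_large below 0.05 N).
It fails at once if the small great wheel is dropped or thrown (it moves faster than 0.7 m/s while no finger touches it) (linear speed of wheel_small above 0.7 m/s and contact force between the fingers and wheel_small below 0.05 N).
It fails at once if the pallet arbor is dropped or thrown (it moves faster than 0.7 m/s while no finger touches it) (linear speed of pallet_arbor above 0.7 m/s and contact force between the fingers and pallet_arbor below 0.05 N).
It fails at once if the strike hammer is dropped or thrown (it moves faster than 0.7 m/s while no finger touches it) (linear speed of hammer above 0.7 m/s and contact force between the fingers and hammer below 0.05 N).
It fails at once if the jar of collets is shifted by more than 20 mm or tipped (distance of jar from where it was at the start of the episode above 0.02 m or angle between jar's own z axis and vertical above 0.25 rad).
It also fails if it takes over 112 s, if anything falls off the work surface, if the arm or the gripper's body presses on something with over 40 N, if the wrist force passes 120 N, or if a joint passes its speed limit or range.

## Working session

There is one attempt and no reset: what is moved stays moved. The work goes in short steps, Python scripts to look and compute and a tool call to move; the robot and the scene stay as the last step left them, time stands still between calls to the robot, and variables do not carry over. Pictures are saved under pics/ and viewed, about 12 in all and at most 16, crops included, and the job is handed in when it is done.

Besides the shell and the picture viewer there is one more tool, called after "Emit:" in YAML: its name, and indented under it one key for each argument. servo_tool: Moves the arm, as the interface text tells. Its arguments: {"type":"object","properties":{"motion":{"type":"array"},"grip_force":{"type":"number"}},"required":["motion"]}

```bash
ls; mkdir -p pics; cat > h.py <<'E'
import numpy as np, cv2
from workcell import monitor, eyes, ticket, models
def cam(n):
    im,d=eyes.camera(n); i=eyes.camera_info(n)
    return im,d,np.array(i["intrinsics"]),np.array(i["extrinsics"])
def cloud(d,K,E):
    v,u=np.indices(d.shape); p=np.stack([(u-K[0,2])/K[0,0]*d,(v-K[1,2])/K[1,1]*d,d],-1)
    return (p-E[:3,3])@E[:3,:3]
def towor(p,E): return (np.array(p)-E[:3,3])@E[:3,:3]
E
python3 - <<'E'
from h import *
print(monitor.get_obs())
for n in ("top","scene"):
    im,d,K,E=cam(n); cv2.imwrite(f"pics/{n}0.png",im); np.savez(f"{n}0.npz",im=im,d=d,K=K,E=E)
    print(n,K.round(1).tolist(),E.round(3).tolist())
    for t in "wheel_large wheel_small pallet_arbor hammer dish_large dish_small rest_pallet rest_hammer jar".split():
        for r in models.boxes_of(n,t)[:2]:
            p=np.array(r["point"]);q=K@p
            print(t,round(r["confidence"],2),towor(p,E).round(3),(q[:2]/q[2]).round())
E
```

```text
pics
{'clock': 0.0, 'joint_pos': array([ 1.14338893,  0.33285563, -0.06471003,  1.46094085,  0.02159736,
        1.34987449, -0.08850646]), 'joint_velocities': array([-1.46629723e-03,  1.33223411e-04, -1.58746855e-03,  1.13812532e-03,
        9.65496100e-05, -2.40826448e-04, -1.31863359e-03]), 'tau': array([ 1.03316877e-03, -6.25453591e+01,  4.93118924e-02, -3.91589892e+01,
        1.61150121e-02,  9.91568493e-03, -1.69283425e-05]), 'position': array([ 0.2460086 , -0.57414831,  0.23052631]), 'ee_rot': array([ 8.34824110e-01, -5.50516328e-01, -5.92634382e-04, -3.56197231e-04]), 'ft_force': array([ 0.56991541, -0.38773847,  0.39016207]), 'torque': array([-0.00537261,  0.00144186, -0.0123369 ]), 'grip_width': 0.9992999082106329}
top [[493.1, 0.0, 290.1], [0.0, 493.1, 205.8], [0.0, 0.0, 1.0]] [[-0.001, -1.0, 0.014, 0.0], [-0.996, 0.0, -0.087, 0.529], [0.087, -0.014, -0.996, 1.352], [0.0, 0.0, 0.0, 1.0]]
wheel_large 0.83 [ 0.466 -0.029  0.035] [301. 228.]
wheel_small 0.75 [ 0.589 -0.076  0.035] [317. 184.]
pallet_arbor 0.67 [0.622 0.151 0.049] [235. 171.]
pallet_arbor 0.49 [0.575 0.371 0.
[... 369 characters left out ...]
0.57  0.023 0.073] [282. 189.]
scene [[426.7, 0.0, 279.1], [0.0, 426.7, 208.1], [0.0, 0.0, 1.0]] [[-0.551, 0.834, -0.006, 0.299], [0.726, 0.476, -0.497, -0.372], [-0.412, -0.278, -0.868, 1.241], [0.0, 0.0, 0.0, 1.0]]
wheel_large 0.59 [ 0.48  -0.019  0.037] [287. 187.]
wheel_small 0.74 [ 0.6   -0.062  0.04 ] [242. 214.]
wheel_small 0.69 [0.402 0.361 0.009] [446. 247.]
pallet_arbor 0.89 [0.624 0.153 0.046] [318. 270.]
hammer 0.79 [0.704 0.033 0.043] [250. 271.]
dish_large 0.68 [0.578 0.38  0.009] [422. 316.]
dish_small 0.55 [0.402 0.358 0.007] [445. 246.]
rest_hammer 0.92 [ 0.582 -0.372  0.004] [150. 159.]
rest_hammer 0.68 [0.621 0.152 0.044] [318. 269.]
jar 0.9 [0.574 0.035 0.067] [284. 221.]
```

```bash
python3 - <<'E'
import cv2
im=cv2.imread("pics/top0.png"); cv2.imwrite("pics/top0b.png",cv2.resize(im[90:300,110:480],None,fx=2.16,fy=2.16,interpolation=cv2.INTER_CUBIC))
im=cv2.imread("pics/scene0.png"); cv2.imwrite("pics/scene0b.png",cv2.resize(im[110:350,100:480],None,fx=2.1,fy=2.1,interpolation=cv2.INTER_CUBIC))
E
```

```text
(no output)
```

View pics/top0b.png

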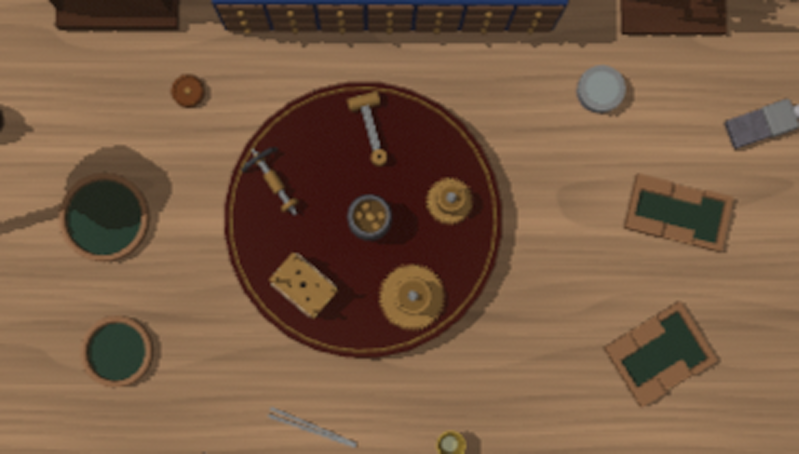

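View pics/scene0b.png

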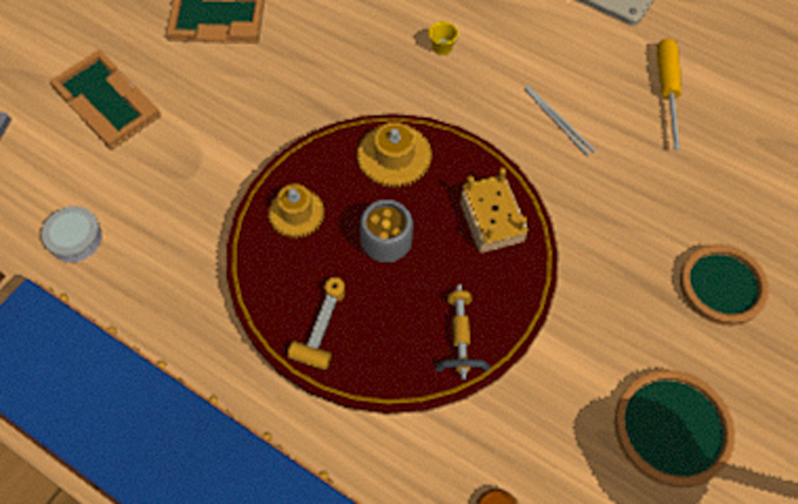

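The top view shows all four parts and the rests. In the 2.16x crop: jar (369,217), large wheel (411,296), small wheel (450,200), arbor (272,183) with its anchor up-left, hammer (370,128) with its head up, dishes (105,217) and (118,351), hammer rest (680,212), pallet rest (661,353). A shadow lies over the large dish.

```bash
cat > m.py <<'E'
from h import *
import sys
def fit(n,pre="0",im=None,d=None,K=None,E=None):
    if d is None:
        f=np.load(f"{n}{pre}.npz"); im,d,K,E=[f[k] for k in("im","d","K","E")]
    P=cloud(d,K,E); ok=d>0; z=P[...,2]
    def sel(c,r,lo,hi): return P[ok&(np.hypot(P[...,0]-c[0],P[...,1]-c[1])<r)&(z>lo)&(z<hi)]
    b=sel((.5,.0),1,-.02,.02); print(n,"bench z pct",np.percentile(b[:,2],[5,50,95]).round(4))
    def circ(q):
        A=np.c_[2*q[:,:2],np.ones(len(q))]; s=np.linalg.lstsq(A,(q[:,:2]**2).sum(1),rcond=None)[0]; return s[:2],np.sqrt(s[2]+s[:2]@s[:2])
    def rect(q): 
        r=cv2.minAreaRect((q[:,:2]*1000).astype(np.float32)); return np.round(r[0],1),np.round(r[1],1),round(r[2],1)
    for nm,c,r,lo,hi in [("wl disc",(.466,-.029),.06,.0325,.045),("wl barrel",(.466,-.029),.04,.06,.069),("wl sq",(.466,-.029),.03,.073,.09),("ws disc",(.589,-.076),.05,.0325,.045),("ws barrel",(.589,-.076),.04,.06,.069),("ws sq",(.589,-.076),.03,.073,.09),("jar",(.57,.023),.04,.065,.09),("dl",(.576,.375),.075,.0105,.018),("ds",(.402,.353),.06,.0105,.018)]:
        q=sel(c,r,lo,hi); 
        if len(q)<6: print(nm,"few",len(q)); continue
        e=cv2.minEnclosingCircle((q[:,:2]*1000).astype(np.float32)); print(nm,len(q),"mean",q.mean(0).round(4),"enc",np.round(e[0],1),round(e[1],1),"circ",circ(q)[0].round(4),circ(q)[1].round(4))
    for nm,c in [("rp",(.395,-.348)),("rh",(.581,-.38))]:
        q=sel(c,.08,.0105,.02); print(nm,len(q),rect(q),q.mean(0).round(4))
        m=ok&(np.hypot(P[...,0]-c[0],P[...,1]-c[1])<.075)&(im[...,1]>im[...,2]*1.2)&(im[...,1].astype(int)>im[...,0]); g=P[m]; print(" felt",len(g),rect(g),g.mean(0).round(4))
    for nm,c,r in [("pa",(.62,.15),.075),("ha",(.704,.028),.07)]:
        q=sel(c,r,.0345,.08); print(nm,len(q),rect(q),q.mean(0).round(4),q[:,2].max().round(4))
    t=P[ok&(z>.1)]; print("tall",len(t), t.min(0).round(2) if len(t) else 0, t.max(0).round(2) if len(t) else 0)
if __name__=="__main__":
    fit("top"); fit("scene")
E
python3 m.py
```

```text
top bench z pct [-0.0047  0.0003  0.0112]
wl disc 533 mean [ 0.4683 -0.0283  0.0354] enc [465.5 -29.1] 59.7 circ [ 0.4683 -0.0293] 0.0398
wl barrel 196 mean [ 0.4701 -0.0282  0.065 ] enc [470.3 -28.7] 22.7 circ [ 0.4703 -0.0287] 0.0165
wl sq few 4
ws disc 311 mean [ 0.5913 -0.0759  0.0352] enc [588.9 -76.2] 49.5 circ [ 0.5917 -0.0764] 0.0335
ws barrel 114 mean [ 0.5939 -0.078   0.0653] enc [593.7 -77.8] 17.8 circ [ 0.5937 -0.0778] 0.0132
ws sq 7 mean [ 0.5936 -0.0769  0.0757] enc [593.3 -76. ] 4.2 circ [ 0.5932 -0.0762] 0.0033
jar 317 mean [0.5688 0.025  0.0728] enc [569.2  24.9] 27.9 circ [0.5685 0.0248] 0.0198
dl 386 mean [0.5744 0.3706 0.0136] enc [579.1 374.7] 63.7 circ [0.5755 0.3705] 0.0501
ds 273 mean [0.4029 0.3525 0.0137] enc [401.2 351.2] 46.4 circ [0.4012 0.351 ] 0.0397
rp 434 (array([ 397. , -351.5]), array([ 90.2, 117.5]), 30.6) [ 0.3922 -0.3439  0.0139]
 felt 530 (array([ 395.6, -352.1]), array([67.9, 95.5]), 31.0) [ 0.3997 -0.3578  0.0059]
rh 402 (array([ 581.5, -380.1]), array([130.5,  74.4]), 76.0) [ 0.5843 -0.3727  0.0141]
 felt 462 (array([ 578.8, -379.9]), array([
[... 1030 characters left out ...]
58.7 circ [0.575  0.3759] 0.0535
ds 418 mean [0.4029 0.3572 0.0138] enc [400.5 356.7] 46.5 circ [0.4012 0.3564] 0.0418
rp 315 (array([ 395.4, -345.4]), array([ 91.7, 116.3]), 30.6) [ 0.3926 -0.3386  0.0128]
 felt 411 (array([ 391.5, -351.8]), array([67.1, 94.6]), 31.3) [ 0.3968 -0.3563  0.005 ]
rh 363 (array([ 579.8, -374.2]), array([131.4,  73.4]), 75.5) [ 0.5832 -0.3611  0.0128]
 felt 470 (array([ 577.4, -379.6]), array([106.6,  53.6]), 75.6) [ 0.5766 -0.3849  0.0047]
pa 328 (array([619.3, 149.4]), array([ 92.9, 128.5]), 56.1) [0.6214 0.1549 0.0463] 0.0558
ha 370 (array([683.9,  28.3]), array([94.5, 40.3]), 14.2) [0.6946 0.0312 0.0444] 0.0515
tall 26283 [-0.02 -0.84  0.1 ] [0.94 0.31 0.31]
```

View pics/top0.png

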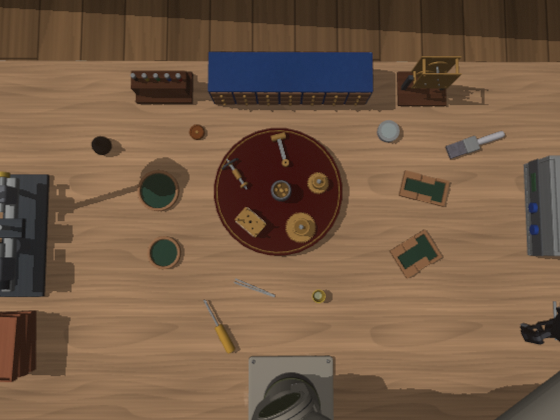

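The full view agrees: the gripper is at lower right and nothing stands over the parts. The two cameras disagree by about 5 mm in y, so I'll average them and check against the tool later. Next come the yaws of the arbor and hammer, and a zoom on the rests.

```bash
cat > y.py <<'E'
from h import *
for n in("top","scene"):
    f=np.load(f"{n}0.npz"); im,d,K,E=[f[k] for k in("im","d","K","E")]; P=cloud(d,K,E)
    hsv=cv2.cvtColor(im,cv2.COLOR_BGR2HSV).astype(int)
    for nm,c in [("pa",(.622,.152)),("ha",(.70,.028))]:
        near=(np.hypot(P[...,0]-c[0],P[...,1]-c[1])<.085)&(P[...,2]>.037)&(np.hypot(P[...,0]-.57,P[...,1]-.027)<.168)&(np.hypot(P[...,0]-.57,P[...,1]-.027)>.04)
        nn,lab,st,ce=cv2.connectedComponentsWithStats(near.astype(np.uint8)); k=1+np.argmax(st[1:,4]); q=P[lab==k]
        r=cv2.minAreaRect((q[:,:2]*1000).astype(np.float32)); pc=np.linalg.svd(q[:,:2]-q[:,:2].mean(0))[2][0]
        print(n,nm,len(q),np.round(r[0],1),np.round(r[1],1),round(r[2],1),"mean",q.mean(0).round(4),"pca",np.degrees(np.arctan2(pc[1],pc[0])).round(1))
        br=near&(hsv[...,0]>12)&(hsv[...,0]<28)&(hsv[...,1]>100)
        nn,lab,st,ce=cv2.connectedComponentsWithStats(br.astype(np.uint8))
        for k in range(1,nn):
            if st[k,4]>5: print("   brass",st[k,4],P[lab==k].mean(0).round(4),ce[k].round(1))
    t=(d>0)&(P[...,2]>.09)&(P[...,0]>.3)&(P[...,0]<.8)&(abs(P[...,1])<.5); print("tall in area",t.sum(), np.argwhere(t)[:2])
f=np.load("top0.npz")["im"]; z=lambda y,x:cv2.resize(f[y:y+56,x:x+70],(390,290),interpolation=cv2.INTER_NEAREST)
cv2.imwrite("pics/z1.png",np.vstack([np.hstack([z(162,390),z(226,382)]),np.hstack([z(148,205),z(120,245)])]))
E
python3 y.py
```

```text
top pa 181 [614.3 150. ] [94.3 42.6] 23.8 mean [0.6199 0.1478 0.0476] pca -148.5
   brass 54 [0.6164 0.147  0.0493] [236.6 173.4]
   brass 21 [0.5862 0.1283 0.0484] [243.4 184.3]
top ha 210 [684.9  22.7] [95.2 40.2] 15.2 mean [0.6933 0.0253 0.0456] pca -165.2
   brass 85 [0.7212 0.033  0.0461] [278.2 136.1]
   brass 44 [0.6478 0.0135 0.0476] [285.2 162.2]
tall in area 0 []
scene pa 273 [612.7 150.5] [91.7 35.7] 22.2 mean [0.6175 0.1505 0.0469] pca 28.4
   brass 49 [0.5868 0.1322 0.0482] [318.8 251.3]
   brass 101 [0.6163 0.1515 0.0471] [319.5 266.8]
   brass 7 [0.6508 0.1709 0.0474] [319.  284.6]
scene ha 363 [683.9  28.3] [94.5 40.3] 14.2 mean [0.6946 0.0311 0.0445] pca 15.0
   brass 67 [0.6482 0.0188 0.0465] [259.4 247. ]
   brass 163 [0.7222 0.0386 0.0452] [247.1 279. ]
tall in area 0 []
```

View pics/z1.png

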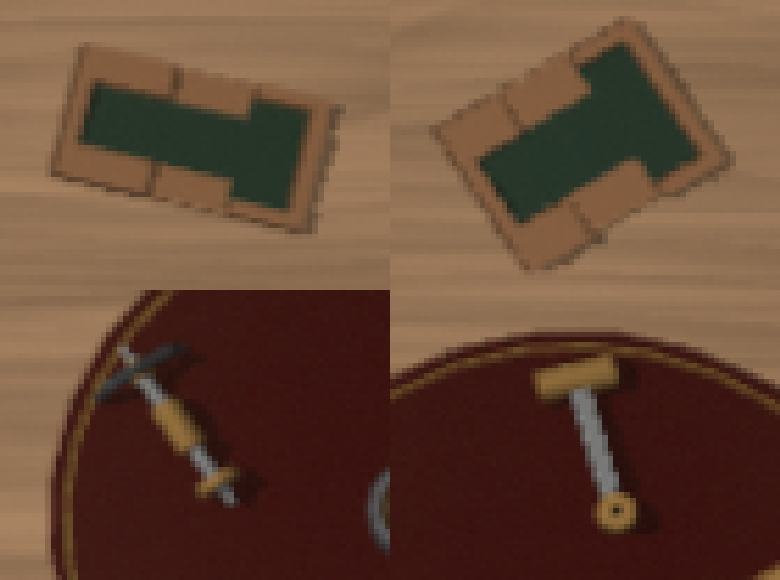

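The zoom confirms that both wide pockets face -y (right in the picture), with the arbor's anchor and the hammer's head toward +x. Next is a helper that converts world targets into tool-axis shifts.

```bash
cat > go.py <<'E'
import sys; from h import *
from scipy.spatial.transform import Rotation as R
# args: x,y,z,psi in mm/deg each ; shift and turn from the current pose (upright tool wanted)
o=monitor.get_obs(); T=R.from_quat(o["ee_rot"]); p=o["position"]
X=T.as_matrix()[:,0]; print("t",round(o["clock"],2),"p",(p*1000).round(1),"psi",np.degrees(np.arctan2(X[1],X[0])).round(2),"w",round(o["grip_width"],3),"F",o["ft_force"].round(1))
for a in sys.argv[1:]:
    x,y,z,s=map(float,a.split(",")); s=np.radians(s); D=np.array([[np.cos(s),np.sin(s),0],[np.sin(s),-np.cos(s),0],[0,0,-1]]).T
    print(a,"->",(T.inv().apply(np.array([x,y,z])/1000-p)).round(4).tolist(),(T.inv()*R.from_matrix(D)).as_rotvec(degrees=True).round(2).tolist())
E
python3 go.py 469.5,-26,150,-66.8 469.5,-26,36,-66.8
python3 -c "
from m import *
f=np.load('top0.npz');P=cloud(f['d'],f['K'],f['E'])
for c,a in(((.397,-.3515),120.6),((.5815,-.380),75.9)):
    a=np.radians(a);v=P[...,:2]-np.array(c);x=v@[np.cos(a),np.sin(a)];y=v@[-np.sin(a),np.cos(a)]
    print([[round(float(np.median(P[...,2][(abs(x-i)<6)&(abs(y-j)<6)])),4) for j in(-32,-16,0,16,32)] for i in(-40,-20,0,20,40)])
"
```

```text
t 1.0 p [ 246.2 -574.5  231.3] psi -66.81 w 1.004 F [-0.   0.9  0.5]
469.5,-26,150,-66.8 -> [-0.4162, -0.4213, 0.0813] [-0.0, -0.0, -0.01]
469.5,-26,36,-66.8 -> [-0.4162, -0.4213, 0.1953] [-0.0, -0.0, -0.01]
[[nan, nan, nan, nan, nan], [nan, nan, nan, nan, nan], [nan, nan, 0.0005, nan, nan], [nan, nan, nan, nan, nan], [nan, nan, nan, nan, nan]]
[[nan, nan, nan, nan, nan], [nan, nan, nan, nan, nan], [nan, nan, 0.0005, nan, nan], [nan, nan, nan, nan, nan], [nan, nan, nan, nan, nan]]
  return _methods._mean(a, axis=axis, dtype=dtype,
  ret = ret.dtype.type(ret / rcount)
```

Emit:
servo_tool:
  motion:
    - [1,-0.03,-0.03,0.006,0,0,0]
    - [1,-0.07,-0.07,0.014,0,0,0]
    - [1,-0.11,-0.111,0.021,0,0,0]
    - [1,-0.15,-0.152,0.029,0,0,0]
    - [1,-0.19,-0.192,0.037,0,0,0]
    - [1,-0.23,-0.233,0.045,0,0,0]
    - [1,-0.27,-0.273,0.053,0,0,0]
    - [1,-0.31,-0.314,0.061,0,0,0]
    - [1,-0.35,-0.354,0.068,0,0,0]
    - [1,-0.385,-0.39,0.075,0,0,0]
    - [1,-0.41,-0.415,0.08,0,0,0]
    - [1,-0.416,-0.421,0.081,0,0,0]
    - [1,-0.416,-0.421,0.081,0,0,0]
    - [1,-0.416,-0.421,0.081,0,0,0]
  grip_force: 60

```text
clock: 2.75
position: [0.4691, -0.0277, 0.1504]
ee_rot: [0.834, -0.551, 0.0, 0.0]
ft_force: [-0.7, -1.3, -0.6]
grip_width: 1.001
```

```bash
python3 go.py 469.5,-26,150,-66.8 469.5,-26,36,-66.8
python3 -c "
from h import *
f=np.load('top0.npz');P=cloud(f['d'],f['K'],f['E'])
for c,a in(((.397,-.3515),120.6),((.5815,-.380),75.9)):
    a=np.radians(a);v=P[...,:2]-np.array(c);x=v@[np.cos(a),np.sin(a)];y=v@[-np.sin(a),np.cos(a)]
    print([[round(float(np.median(P[...,2][(abs(x-i/1000)<.006)&(abs(y-j/1000)<.006)])),4) for j in(-32,-16,0,16,32)] for i in(-40,-20,0,20,40)])
for n in('top','scene'):
    im,d,K,E=cam(n)
    P=cloud(d,K,E);m=(d>0)&(P[...,2]>.12)&(P[...,2]<.2)&(np.hypot(P[...,0]-.47,P[...,1]+.026)<.09);q=P[m]
    print(n,m.sum(),q.min(0).round(3),q.max(0).round(3));r=cv2.minAreaRect((q[:,:2]*1000).astype(np.float32));print(r)
    v,u=np.argwhere(m).mean(0).astype(int);cv2.imwrite(f'pics/g_{n}.png',cv2.resize(im[max(v-75,0):v+75,max(u-100,0):u+100],None,fx=3,fy=3))
"
```

```text
t 2.75 p [469.1 -27.7 150.4] psi -66.91 w 1.001 F [-0.7 -1.3 -0.6]
469.5,-26,150,-66.8 -> [-0.0014, -0.0011, 0.0004] [0.01, -0.03, -0.11]
469.5,-26,36,-66.8 -> [-0.0015, -0.0011, 0.1144] [0.01, -0.03, -0.11]
[[0.0052, 0.0051, 0.0072, 0.0068, 0.0058], [0.0056, 0.0052, 0.0061, 0.0068, 0.0071], [0.0062, 0.0044, 0.0061, 0.0065, 0.0056], [0.0116, 0.0053, 0.0064, 0.0056, 0.0083], [0.0141, 0.007, 0.0066, 0.0061, 0.0156]]
[[0.0122, 0.0059, 0.0059, 0.0065, 0.0115], [0.0066, 0.0064, 0.0053, 0.0062, 0.0058], [0.0053, 0.0054, 0.0062, 0.0055, 0.0041], [0.014, 0.0071, 0.0039, 0.0089, 0.0119], [0.0132, 0.0082, 0.0058, 0.0086, 0.0142]]Traceback (most recent call last):
  File "<string>", line 10, in <module>
    print(n,m.sum(),q.min(0).round(3),q.max(0).round(3));r=cv2.minAreaRect((q[:,:2]*1000).astype(np.float32));print(r)
                    ~~~~~^^^
    return umr_minimum(a, axis, None, out, keepdims, initial, where)
ValueError: zero-size array to reduction operation minimum which has no identity
```

The rests' middle floors read 6 mm, as described. The arm hides the tool from above, so I'll descend and grip the barrel.

Emit:
servo_tool:
  motion:
    - [1,-0.0015,-0.001,0.03,0,0,0]
    - [1,-0.0015,-0.001,0.06,0,0,0]
    - [1,-0.0015,-0.001,0.085,0,0,0]
    - [1,-0.0015,-0.001,0.105,0,0,0]
    - [1,-0.0015,-0.001,0.114,0,0,0]
    - [1,-0.0015,-0.001,0.114,0,0,0]
    - [0.4,-0.0015,-0.001,0.114,0,0,0]
    - [0.4,-0.0015,-0.001,0.114,0,0,0]
    - [0.3,-0.0015,-0.001,0.114,0,0,0]
    - [0.3,-0.0015,-0.001,0.114,0,0,0]
    - [0.3,-0.0015,-0.001,0.114,0,0,0]
    - [0.3,-0.0015,-0.001,0.114,0,0,0]
  grip_force: 60

```text
clock: 4.3
position: [0.4704, -0.0248, 0.0374]
ee_rot: [0.835, -0.551, 0.001, -0.0]
ft_force: [-2.4, -1.1, 8.5]
grip_width: 0.523
```

```bash
python3 go.py 469,-27,120,-66.8
cat > look.py <<'E'
import sys; from h import *
n,x,y,z,o=sys.argv[1:6]; im,d,K,E=cam(n); p=E[:3,:3]@(np.array([x,y,z],float)/1000)+E[:3,3]; q=K@p; u,v=(q[:2]/q[2]).astype(int); print(u,v)
u=min(max(u,70),490);v=min(max(v,52),368); np.savez(o+".npz",im=im,d=d,K=K,E=E); cv2.imwrite(f"pics/{o}.png",cv2.resize(im[v-52:v+52,u-70:u+70],None,fx=5,fy=5,interpolation=cv2.INTER_CUBIC))
E
python3 look.py scene 470 -26 60 a1
```

```text
t 4.3 p [470.4 -24.8  37.4] psi -66.82 w 0.523 F [-2.4 -1.1  8.5]
469,-27,120,-66.8 -> [0.0016, 0.002, -0.0826] [-0.06, -0.08, -0.02]
286 177
```

View pics/a1.png

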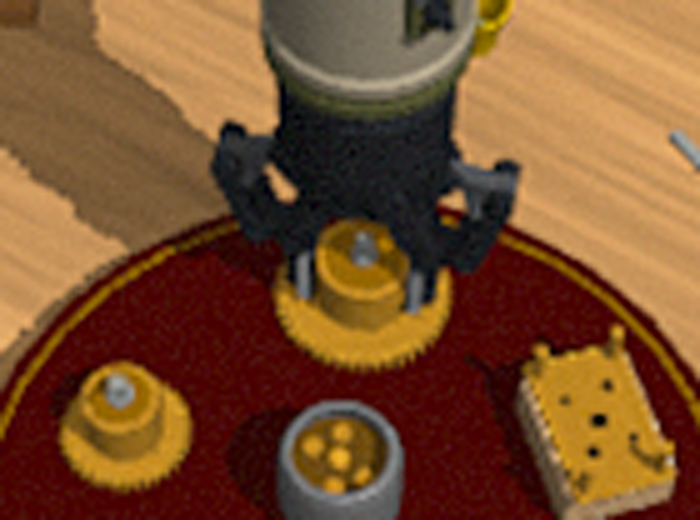

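The picture shows the pads on both sides of the barrel at (305,275) and (415,285), and it is centred; width 0.523 is 44.5 mm. Now the lift and a check.

Emit:
servo_tool:
  motion:
    - [0.3,0.0,0.0,-0.005,0,0,0]
    - [0.3,0.0,0.0,-0.015,0,0,0]
    - [0.3,0.0,0.0,-0.035,0,0,0]
    - [0.3,0.0,0.0,-0.06,0,0,0]
    - [0.3,0.0,0.0,-0.085,0,0,0]
    - [0.3,0.0,0.0,-0.105,0,0,0]
    - [0.3,0.0,0.0,-0.112,0,0,0]
    - [0.3,0.0,0.0,-0.112,0,0,0]
  grip_force: 60

```text
clock: 5.35
position: [0.4696, -0.0246, 0.1484]
ee_rot: [0.835, -0.551, 0.0, 0.0]
ft_force: [0.4, 0.4, -3.6]
grip_width: 0.522
```

```bash
python3 go.py 575,373,150,-66.8; python3 look.py scene 470 -26 150 a2; python3 - <<'E'
from h import *
f=np.load("a2.npz"); P=cloud(f["d"],f["K"],f["E"])
for lo,hi in((.122,.13),(.15,.158),(.163,.17)):
    m=(f["d"]>0)&(P[...,2]>lo)&(P[...,2]<hi)&(np.hypot(P[...,0]-.47,P[...,1]+.026)<.07); h=cv2.cvtColor(f["im"],cv2.COLOR_BGR2HSV); m&=(h[...,0]>12)&(h[...,0]<28)&(h[...,1]>100)
    q=P[m]; print(lo,len(q), cv2.minEnclosingCircle((q[:,:2]*1000).astype(np.float32)) if len(q) else 0)
E
```

```text
t 5.35 p [469.6 -24.6 148.4] psi -66.81 w 0.522 F [ 0.4  0.4 -3.6]
575,373,150,-66.8 -> [-0.3239, -0.2534, -0.0017] [-0.02, -0.02, -0.01]
287 153
0.122 0 0
0.15 52 ((476.65472412109375, -20.975997924804688), 31.41273307800293)
0.163 41 ((469.47442626953125, -14.166987419128418), 29.855485916137695)
```

Held: the weight shows as -3.6 N. The closing jaws suggest true y lies nearer the scene camera, so I'm adding about 1.5 mm to the y targets.

Emit:
servo_tool:
  motion:
    - [0.3,-0.015,-0.012,0,0,0,0]
    - [0.3,-0.04,-0.031,0,0,0,0]
    - [0.3,-0.07,-0.055,0,0,0,0]
    - [0.3,-0.105,-0.082,0,0,0,0]
    - [0.3,-0.14,-0.109,0,0,0,0]
    - [0.3,-0.175,-0.137,0,0,0,0]
    - [0.3,-0.21,-0.164,0,0,0,0]
    - [0.3,-0.245,-0.191,0,0,0,0]
    - [0.3,-0.275,-0.215,0,0,0,0]
    - [0.3,-0.3,-0.234,0,0,0,0]
    - [0.3,-0.317,-0.248,0,0,0,0]
    - [0.3,-0.3253,-0.254,0,0,0,0]
    - [0.3,-0.3253,-0.254,0,0,0,0]
    - [0.3,-0.3253,-0.254,0.03,0,0,0]
    - [0.3,-0.3253,-0.254,0.06,0,0,0]
    - [0.3,-0.3253,-0.254,0.085,0,0,0]
    - [0.3,-0.3253,-0.254,0.1,0,0,0]
    - [0.3,-0.3253,-0.254,0.1,0,0,0]

```text
clock: 7.65
position: [0.5748, 0.3733, 0.0474]
ee_rot: [0.835, -0.551, -0.0, 0.001]
ft_force: [-0.6, 0.2, -2.8]
grip_width: 0.524
```

```bash
python3 go.py 575,374.5,13,-66.8; python3 look.py scene 575 374 40 a3
```

```text
t 7.65 p [574.8 373.3  47.4] psi -66.85 w 0.524 F [-0.6  0.2 -2.8]
575,374.5,13,-66.8 -> [-0.001, -0.0007, 0.0344] [0.1, -0.04, -0.05]
424 308
```

View pics/a3.png

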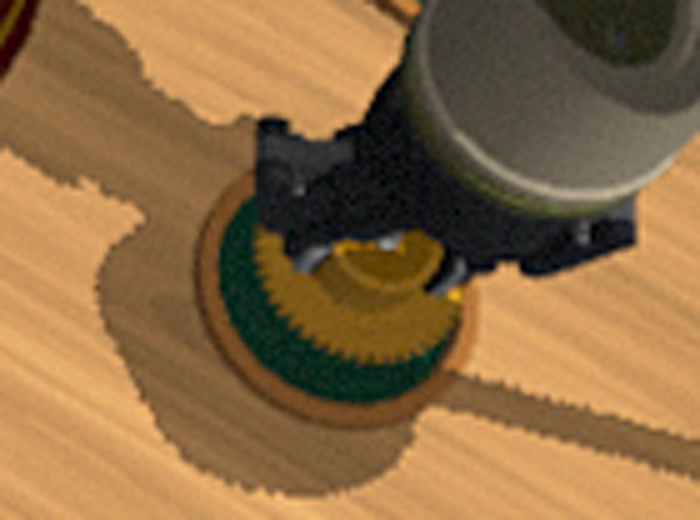

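The wheel hangs over the dish at (360,265), which fits the dish centre (340,300) once its height is allowed for. I'll lower it gently.

Emit:
servo_tool:
  motion:
    - [0.3,-0.001,-0.0007,0.012,0,0,0]
    - [0.3,-0.001,-0.0007,0.022,0,0,0]
    - [0.3,-0.001,-0.0007,0.029,0,0,0]
    - [0.3,-0.001,-0.0007,0.033,0,0,0]
    - [0.3,-0.001,-0.0007,0.035,0,0,0]
    - [0.3,-0.001,-0.0007,0.035,0,0,0]

```text
clock: 8.45
position: [0.5754, 0.3758, 0.0136]
ee_rot: [0.835, -0.551, 0.0, -0.0]
ft_force: [-0.3, -0.6, -2.3]
grip_width: 0.523
```

```bash
python3 go.py 575,374.5,13,-66.8
```

```text
t 8.45 p [575.4 375.8  13.6] psi -66.8 w 0.523 F [-0.3 -0.6 -2.3]
575,374.5,13,-66.8 -> [0.0011, 0.0009, 0.0006] [-0.03, 0.0, -0.0]
```

Emit:
servo_tool:
  motion:
    - [0.3,0,0,0.001,0,0,0]
    - [0.3,0,0,0.0015,0,0,0]
    - [0.3,0,0,0.0015,0,0,0]
    - [0.3,0,0,0.0015,0,0,0]

```text
clock: 8.95
position: [0.5755, 0.3759, 0.0135]
ee_rot: [0.835, -0.551, 0.0, -0.0]
ft_force: [-5.5, -4.1, 11.3]
grip_width: 0.522
```

Contact at 11 N, so I release and retract.

Emit:
servo_tool:
  motion:
    - [0.55,0,0,0,0,0,0]
    - [0.62,0,0,0,0,0,0]
    - [0.68,0,0,0,0,0,0]
    - [0.68,0,0,0,0,0,0]
    - [0.68,0,0,-0.01,0,0,0]
    - [0.68,0,0,-0.03,0,0,0]
    - [0.7,0,0,-0.07,0,0,0]
    - [0.7,0,0,-0.11,0,0,0]
    - [0.7,0,0,-0.135,0,0,0]
    - [0.7,0,0,-0.135,0,0,0]

```text
clock: 10.2
position: [0.5762, 0.3768, 0.1508]
ee_rot: [0.835, -0.551, 0.001, -0.003]
ft_force: [0.6, -0.0, -0.5]
grip_width: 0.699
```

```bash
python3 go.py 593,-73.5,150,-66.8 593,-73.5,37,-66.8; python3 look.py scene 575 374 40 a4; python3 - <<'E'
from h import *
f=np.load("a4.npz"); P=cloud(f["d"],f["K"],f["E"])
for lo,hi in((.006,.0125),(.036,.046),(.05,.06)):
    m=(f["d"]>0)&(P[...,2]>lo)&(P[...,2]<hi)&(np.hypot(P[...,0]-.575,P[...,1]-.375)<.048); h=cv2.cvtColor(f["im"],cv2.COLOR_BGR2HSV); 
    if lo<.01: m&=(h[...,0]>12)&(h[...,0]<30)
    q=P[m]; print(lo,len(q), q.mean(0).round(4),cv2.minEnclosingCircle((q[:,:2]*1000).astype(np.float32)) if len(q) else 0)
E
```

```text
t 10.2 p [576.2 376.8 150.8] psi -66.81 w 0.699 F [ 0.6 -0.  -0.5]
593,-73.5,150,-66.8 -> [0.4205, 0.162, -0.0005] [-0.31, 0.05, -0.01]
593,-73.5,37,-66.8 -> [0.4206, 0.1626, 0.1125] [-0.31, 0.05, -0.01]
424 308
0.006 629 [0.58   0.3754 0.0103] ((575.1744384765625, 374.6628112792969), 47.903133392333984)
0.036 381 [0.575  0.3779 0.0414] ((573.9838256835938, 378.09149169921875), 23.380863189697266)
0.05 15 [0.5739 0.3785 0.0535] ((573.434326171875, 378.8920593261719), 3.901702642440796)
```

The large wheel is down: barrel top at 41 mm, and about 3 mm from the dish centre in the same camera. Comparing it with the tool pose gives a scene bias of about (-2,+2.5) mm, so the averages hold. On to the small wheel.

Emit:
servo_tool:
  motion:
    - [0.7,0.025,0.01,0,0,0,0]
    - [0.7,0.07,0.027,0,0,0,0]
    - [0.7,0.12,0.046,0,0,0,0]
    - [0.7,0.17,0.065,0,0,0,0]
    - [0.7,0.22,0.085,0,0,0,0]
    - [0.7,0.27,0.104,0,0,0,0]
    - [0.7,0.32,0.123,0,0,0,0]
    - [0.7,0.365,0.141,0,0,0,0]
    - [0.7,0.4,0.154,0,0,0,0]
    - [0.7,0.417,0.161,0,0,0,0]
    - [0.7,0.422,0.1626,0,0,0,0]
    - [0.7,0.422,0.1626,0,0,0,0]
    - [0.7,0.422,0.1626,0.03,0,0,0]
    - [0.7,0.422,0.1626,0.06,0,0,0]
    - [0.7,0.422,0.1626,0.06,0,0,0]

```text
clock: 12.12
position: [0.5906, -0.0742, 0.085]
ee_rot: [0.836, -0.549, -0.002, 0.001]
ft_force: [-0.2, 0.2, -0.6]
grip_width: 0.699
```

```bash
python3 go.py 593.5,-75,37.5,-66.8 ; python3 look.py scene 593 -75 60 a5
```

```text
t 12.12 p [590.6 -74.2  85. ] psi -66.66 w 0.699 F [-0.2  0.2 -0.6]
593.5,-75,37.5,-66.8 -> [0.002, -0.0025, 0.0475] [0.17, 0.16, 0.14]
238 205
```

View pics/a5.png

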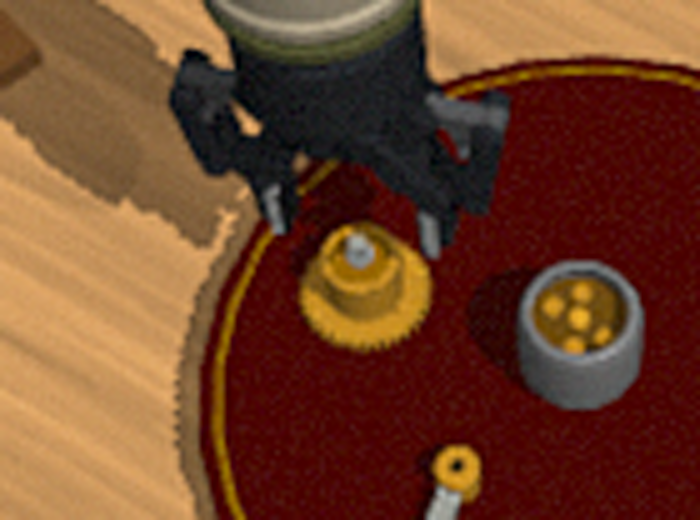

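The fingers straddle the barrel, tips at (280,232) and (430,258) with the barrel at (360,275). The far finger clears the jar.

Emit:
servo_tool:
  motion:
    - [0.7,0.002,-0.0025,0.01,0,0,0]
    - [0.7,0.002,-0.0025,0.025,0,0,0]
    - [0.7,0.002,-0.0025,0.038,0,0,0]
    - [0.7,0.002,-0.0025,0.046,0,0,0]
    - [0.7,0.002,-0.0025,0.0465,0,0,0]
    - [0.5,0.002,-0.0025,0.0465,0,0,0]
    - [0.3,0.002,-0.0025,0.0465,0,0,0]
    - [0.2,0.002,-0.0025,0.0465,0,0,0]
    - [0.2,0.002,-0.0025,0.0465,0,0,0]
    - [0.2,0.002,-0.0025,0.0465,0,0,0]
  grip_force: 60

```text
clock: 13.42
position: [0.5956, -0.077, 0.0411]
ee_rot: [0.835, -0.551, 0.001, -0.0]
ft_force: [-1.4, 0.5, 6.6]
grip_width: 0.398
```

```bash
python3 go.py 593.5,-75,150,-66.8
```

```text
t 13.43 p [595.6 -77.   41.1] psi -66.8 w 0.398 F [-1.4  0.5  6.6]
593.5,-75,150,-66.8 -> [-0.0026, 0.001, -0.1089] [-0.06, -0.04, -0.0]
```

Emit:
servo_tool:
  motion:
    - [0.2,0.0,0.0,-0.005,0,0,0]
    - [0.2,0.0,0.0,-0.015,0,0,0]
    - [0.2,0.0,0.0,-0.035,0,0,0]
    - [0.2,0.0,0.0,-0.06,0,0,0]
    - [0.2,0.0,0.0,-0.085,0,0,0]
    - [0.2,0.0,0.0,-0.105,0,0,0]
    - [0.2,0.0,0.0,-0.11,0,0,0]
    - [0.2,0.0,0.0,-0.11,0,0,0]

```text
clock: 14.42
position: [0.595, -0.0772, 0.1502]
ee_rot: [0.835, -0.551, 0.0, 0.0]
ft_force: [-1.5, 0.6, -2.5]
grip_width: 0.398
```

```bash
python3 go.py 402,354,150,-66.8
```

```text
t 14.43 p [595.  -77.2 150.2] psi -66.81 w 0.398 F [-1.5  0.6 -2.5]
402,354,150,-66.8 -> [-0.4723, 0.0076, 0.0001] [0.01, -0.01, -0.01]
```

Emit:
servo_tool:
  motion:
    - [0.2,-0.02,0,0,0,0,0]
    - [0.2,-0.055,0.001,0,0,0,0]
    - [0.2,-0.1,0.002,0,0,0,0]
    - [0.2,-0.145,0.002,0,0,0,0]
    - [0.2,-0.19,0.003,0,0,0,0]
    - [0.2,-0.235,0.004,0,0,0,0]
    - [0.2,-0.28,0.005,0,0,0,0]
    - [0.2,-0.325,0.005,0,0,0,0]
    - [0.2,-0.37,0.006,0,0,0,0]
    - [0.2,-0.41,0.007,0,0,0,0]
    - [0.2,-0.445,0.0075,0,0,0,0]
    - [0.2,-0.465,0.0076,0,0,0,0]
    - [0.2,-0.4723,0.0076,0,0,0,0]
    - [0.2,-0.4723,0.0076,0,0,0,0]
    - [0.2,-0.4723,0.0076,0.03,0,0,0]
    - [0.2,-0.4723,0.0076,0.06,0,0,0]
    - [0.2,-0.4723,0.0076,0.085,0,0,0]
    - [0.2,-0.4723,0.0076,0.1,0,0,0]
    - [0.2,-0.4723,0.0076,0.1,0,0,0]

```text
clock: 16.8
position: [0.402, 0.3531, 0.0496]
ee_rot: [0.835, -0.551, -0.0, 0.001]
ft_force: [-0.4, 0.3, -1.1]
grip_width: 0.401
```

```bash
python3 go.py 402,354,20,-66.8;  python3 look.py scene 402 354 40 a6
```

```text
t 16.8 p [402.  353.1  49.6] psi -66.85 w 0.401 F [-0.4  0.3 -1.1]
402,354,20,-66.8 -> [-0.0008, -0.0004, 0.0296] [0.09, -0.03, -0.05]
447 239
```

View pics/a6.png

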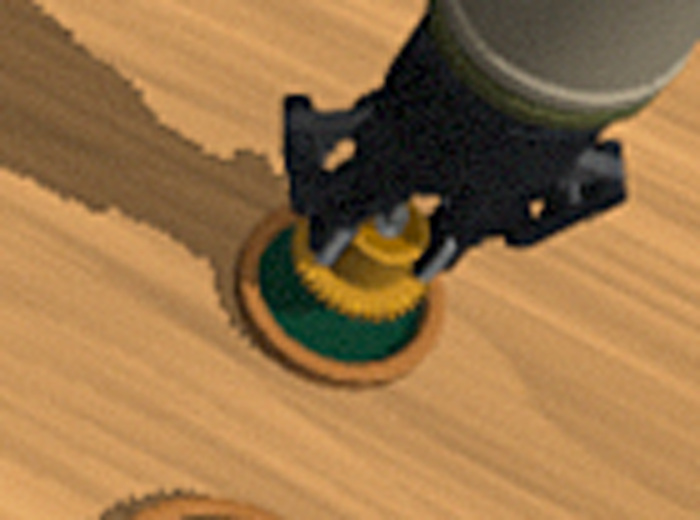

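The small wheel at (365,262) is over the dish at (345,295), with the same height offset as before. Lowering.

Emit:
servo_tool:
  motion:
    - [0.2,-0.001,0,0.01,0,0,0]
    - [0.2,-0.001,0,0.02,0,0,0]
    - [0.2,-0.001,0,0.027,0,0,0]
    - [0.2,-0.001,0,0.031,0,0,0]
    - [0.2,-0.001,0,0.033,0,0,0]
    - [0.2,-0.001,0,0.0345,0,0,0]
    - [0.2,-0.001,0,0.0345,0,0,0]

```text
clock: 17.73
position: [0.4016, 0.355, 0.017]
ee_rot: [0.835, -0.551, 0.001, 0.0]
ft_force: [-5.1, -5.9, 15.7]
grip_width: 0.406
```

Emit:
servo_tool:
  motion:
    - [0.43,0,0,-0.001,0,0,0]
    - [0.48,0,0,-0.001,0,0,0]
    - [0.5,0,0,-0.001,0,0,0]
    - [0.5,0,0,-0.001,0,0,0]
    - [0.5,0,0,-0.008,0,0,0]
    - [0.5,0,0,-0.02,0,0,0]
    - [0.5,0,0,-0.05,0,0,0]
    - [0.5,0,0,-0.09,0,0,0]
    - [0.5,0,0,-0.13,0,0,0]
    - [0.5,0,0,-0.15,0,0,0]
    - [0.5,0,0,-0.15,0,0,0]

```text
clock: 19.1
position: [0.4022, 0.3553, 0.1669]
ee_rot: [0.835, -0.551, 0.001, -0.001]
ft_force: [-0.9, 0.3, -0.2]
grip_width: 0.497
```

```bash
python3 go.py 617,149,150,-58.5; python3 look.py scene 402 354 40 a7; python3 - <<'E'
from h import *
f=np.load("a7.npz"); P=cloud(f["d"],f["K"],f["E"])
h=cv2.cvtColor(f["im"],cv2.COLOR_BGR2HSV)
for nm,c,r,lo,hi in(("wl",(.575,.375),.05,.036,.046),("ws",(.401,.356),.04,.036,.046),("ws disc",(.401,.356),.037,.006,.0125),("ds",(.401,.356),.06,.0115,.017),("jar",(.57,.03),.04,.065,.09)):
    m=(f["d"]>0)&(P[...,2]>lo)&(P[...,2]<hi)&(np.hypot(P[...,0]-c[0],P[...,1]-c[1])<r)
    q=P[m]; print(nm,len(q), q.mean(0).round(4),cv2.minEnclosingCircle((q[:,:2]*1000).astype(np.float32)) if len(q) else 0)
E
```

```text
t 19.1 p [402.2 355.3 166.9] psi -66.82 w 0.497 F [-0.9  0.3 -0.2]
617,149,150,-58.5 -> [0.2742, -0.1162, 0.0172] [-0.14, -0.01, -8.32]
447 239
wl 379 [0.575  0.3779 0.0416] ((573.6932983398438, 378.0367431640625), 23.048513412475586)
ws 179 [0.4017 0.3573 0.0412] ((399.38665771484375, 357.019287109375), 18.717182159423828)
ws disc 328 [0.4081 0.3538 0.0094] ((400.65020751953125, 356.1719055175781), 36.65763473510742)
ds 485 [0.4042 0.358  0.0138] ((400.7956237792969, 356.64617919921875), 46.40874099731445)
jar 473 [0.569  0.0305 0.072 ] ((568.3394775390625, 30.394071578979492), 28.15755844116211)
```

View pics/a7.png

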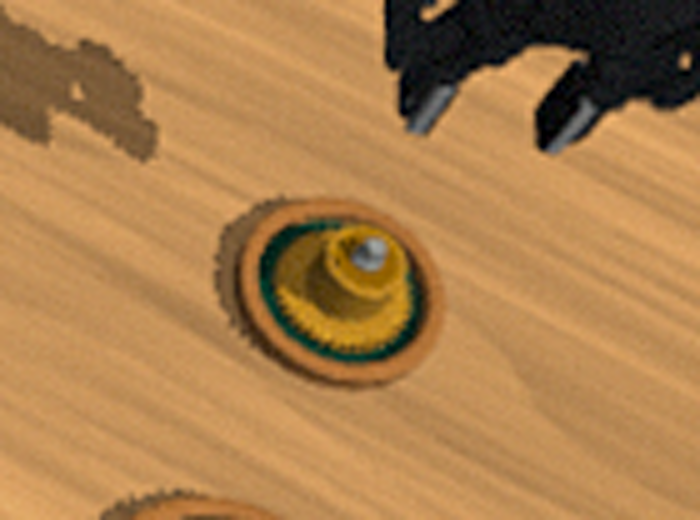

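The small wheel is seated dead centre, at (345,290) in the picture. Next the arbor.

Emit:
servo_tool:
  motion:
    - [0.5,0.02,-0.008,0,0,0,-1]
    - [0.5,0.055,-0.023,0.002,0,0,-3]
    - [0.5,0.1,-0.042,0.005,0,0,-5]
    - [0.5,0.145,-0.061,0.008,0,0,-7]
    - [0.5,0.19,-0.08,0.011,0,0,-8.3]
    - [0.5,0.23,-0.097,0.014,0,0,-8.3]
    - [0.5,0.26,-0.11,0.016,0,0,-8.3]
    - [0.5,0.2742,-0.1162,0.017,0,0,-8.3]
    - [0.5,0.2742,-0.1162,0.017,0,0,-8.3]
    - [0.5,0.2742,-0.1162,0.045,0,0,-8.3]
    - [0.5,0.2742,-0.1162,0.07,0,0,-8.3]
    - [0.5,0.2742,-0.1162,0.09,0,0,-8.3]
    - [0.5,0.2742,-0.1162,0.09,0,0,-8.3]
    - [0.5,0.2742,-0.1162,0.09,0,0,-8.3]

```text
clock: 20.9
position: [0.6167, 0.1494, 0.0768]
ee_rot: [0.873, -0.488, 0.0, -0.0]
ft_force: [0.6, -0.2, 0.5]
grip_width: 0.498
```

```bash
python3 go.py 617,149,33,-58.5;  python3 look.py scene 617 149 45 a8
```

```text
t 20.9 p [616.7 149.4  76.8] psi -58.48 w 0.498 F [ 0.6 -0.2  0.5]
617,149,33,-58.5 -> [0.0004, 0.0, 0.0438] [-0.07, -0.01, 0.02]
318 266
```

View pics/a8.png

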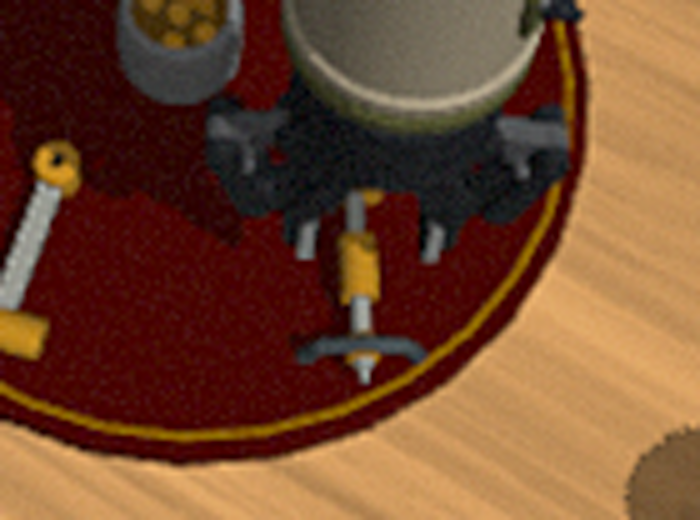

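```bash
python3 - <<'E'
from h import *
i=eyes.camera_info("scene");K=np.array(i["intrinsics"]);E=np.array(i["extrinsics"])
def pr(p):
    q=K@(E[:3,:3]@np.array(p)+E[:3,3]); u=q[:2]/q[2]; return ((u-[318-70,266-52])*5).round()
s=np.radians(-58.5);X=np.array([np.cos(s),np.sin(s),0])
b=np.array([-.0018,.0024,0])
for h in(0,.006,.012): 
    c=np.array([.6167,.1494,.0768+h])+b; print(h,pr(c-.021*X),pr(c+.021*X))
print("hub",pr(np.array([.617,.149,.05])+b))
f=np.load("a8.npz");P=cloud(f["d"],f["K"],f["E"]);h=cv2.cvtColor(f["im"],cv2.COLOR_BGR2HSV).astype(int)
m=(h[...,0]>12)&(h[...,0]<28)&(h[...,1]>100)&(P[...,2]>.037)&(P[...,2]<.06)&(np.hypot(P[...,0]-.617,P[...,1]-.15)<.05)
n,l,st,ce=cv2.connectedComponentsWithStats(m.astype(np.uint8))
for k in range(1,n): print(st[k],P[l==k].mean(0).round(4),((ce[k]-[248,214])*5).round())
E
```

```text
0 [416. 236.] [314. 233.]
0.006 [418. 230.] [315. 227.]
0.012 [419. 224.] [316. 221.]
hub [359. 259.]
[320 252   5   3   9] [0.5849 0.1388 0.0443] [369. 194.]
[316 260   8  15 101] [0.6164 0.1515 0.0475] [357. 264.]
[321 280   1   1   1] [0.6395 0.1691 0.0462] [365. 330.]
[318 284   6   3  12] [0.6491 0.1735 0.0467] [362. 353.]
```

The tip positions match their projection once the pad half-width is counted. The tool is over the hub, so I descend and grip.

Emit:
servo_tool:
  motion:
    - [0.5,0,0,0.012,0,0,0]
    - [0.5,0,0,0.026,0,0,0]
    - [0.5,0,0,0.037,0,0,0]
    - [0.5,0,0,0.0425,0,0,0]
    - [0.5,0,0,0.0435,0,0,0]
    - [0.3,0,0,0.0435,0,0,0]
    - [0.15,0,0,0.0435,0,0,0]
    - [0.05,0,0,0.0435,0,0,0]
    - [0.05,0,0,0.0435,0,0,0]
    - [0.05,0,0,0.0435,0,0,0]
  grip_force: 50

```text
clock: 22.2
position: [0.6168, 0.1488, 0.0328]
ee_rot: [0.872, -0.489, 0.0, -0.0]
ft_force: [-0.3, -0.3, 4.7]
grip_width: 0.163
```

```bash
python3 go.py 617,149,33,-58.5
```

```text
t 22.2 p [616.8 148.8  32.8] psi -58.51 w 0.163 F [-0.3 -0.3  4.7]
617,149,33,-58.5 -> [-0.0001, -0.0002, -0.0002] [-0.05, -0.02, -0.01]
```

Emit:
servo_tool:
  motion:
    - [0.05,0,0,-0.004,0,0,0]
    - [0.05,0,0,-0.012,0,0,0]
    - [0.05,0,0,-0.03,0,0,0]
    - [0.05,0,0,-0.055,0,0,0]
    - [0.05,0,0,-0.08,0,0,0]
    - [0.05,0,0,-0.105,0,0,0]
    - [0.05,0,0,-0.117,0,0,0]
    - [0.05,0,0,-0.117,0,0,0]

```text
clock: 23.2
position: [0.6168, 0.1488, 0.1503]
ee_rot: [0.872, -0.489, 0.001, -0.0]
ft_force: [-1.2, 0.1, -0.9]
grip_width: 0.165
```

```bash
python3 go.py 397,-348,150,-149.4; python3 look.py scene 617 149 150 a9; python3 - <<'E'
from h import *
f=np.load("a9.npz");P=cloud(f["d"],f["K"],f["E"]);im=f["im"];h=cv2.cvtColor(im,cv2.COLOR_BGR2HSV).astype(int)
s=np.radians(-148.5); 
x=(P[...,0]-.615)*np.cos(s)+(P[...,1]-.1512)*np.sin(s); y=-(P[...,0]-.615)*np.sin(s)+(P[...,1]-.1512)*np.cos(s)
m=(f["d"]>0)&(abs(x)<.06)&(abs(y)<.006)&(P[...,2]>.14)&(P[...,2]<.2)
for a in range(-55,60,10):
    k=m&(abs(x*1000-a)<5)
    if k.sum(): print(a,k.sum(),np.percentile(P[...,2][k],[10,50,90]).round(4), h[k].mean(0).round())
E
```

```text
t 23.2 p [616.8 148.8 150.3] psi -58.51 w 0.165 F [-1.2  0.1 -0.9]
397,-348,150,-149.4 -> [0.3088, 0.447, -0.0001] [-0.1, 0.03, 90.89]
322 246
-55 4 [0.1587 0.1592 0.1629] [ 11. 112.  97.]
-45 34 [0.158  0.1627 0.1667] [ 31. 103. 127.]
-35 27 [0.1655 0.168  0.1695] [74. 62. 87.]
-25 20 [0.1602 0.1626 0.164 ] [ 42.  20. 150.]
-15 32 [0.1593 0.1643 0.1671] [ 27. 133. 156.]
-5 29 [0.1646 0.1659 0.1676] [ 19. 211. 137.]
5 28 [0.1638 0.1658 0.1682] [ 19. 208. 115.]
15 8 [0.1624 0.1655 0.1673] [ 19. 168. 109.]
```

View pics/a9.png

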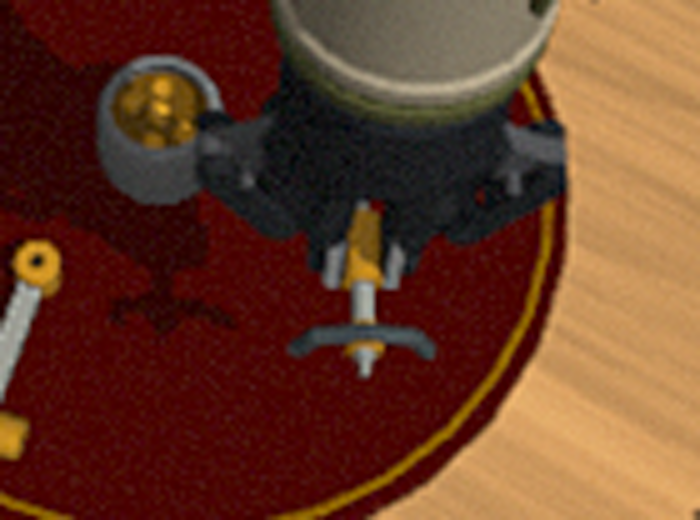

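The arbor hangs level between the pads at (335,265) and (395,265). Moving to the pallet rest with the quarter turn.

Emit:
servo_tool:
  motion:
    - [0.05,0.009,0.013,0,0,0,3]
    - [0.05,0.025,0.036,0,0,0,9]
    - [0.05,0.046,0.067,0,0,0,17]
    - [0.05,0.07,0.101,0,0,0,25]
    - [0.05,0.096,0.139,0,0,0,33]
    - [0.05,0.122,0.177,0,0,0,41]
    - [0.05,0.148,0.215,0,0,0,49]
    - [0.05,0.174,0.252,0,0,0,57]
    - [0.05,0.2,0.29,0,0,0,65]
    - [0.05,0.226,0.328,0,0,0,73]
    - [0.05,0.252,0.365,0,0,0,80]
    - [0.05,0.275,0.398,0,0,0,86]
    - [0.05,0.293,0.424,0,0,0,89]
    - [0.05,0.304,0.441,0,0,0,90.9]
    - [0.05,0.309,0.447,0,0,0,90.9]
    - [0.05,0.309,0.447,0,0,0,90.9]
    - [0.05,0.309,0.447,0.03,0,0,90.9]
    - [0.05,0.309,0.447,0.06,0,0,90.9]
    - [0.05,0.309,0.447,0.08,0,0,90.9]
    - [0.05,0.309,0.447,0.08,0,0,90.9]

```text
clock: 25.75
position: [0.3968, -0.3464, 0.0681]
ee_rot: [-0.265, 0.964, 0.001, -0.001]
ft_force: [-0.4, -0.3, -1.6]
grip_width: 0.166
```

```bash
python3 go.py 397,-348,12,-149.4; python3 look.py scene 397 -348 40 b1
```

```text
t 25.75 p [ 396.8 -346.4   68.1] psi -149.26 w 0.166 F [-0.4 -0.3 -1.6]
397,-348,12,-149.4 -> [0.0006, -0.0017, 0.0561] [0.17, -0.02, 0.14]
200 107
```

View pics/b1.png

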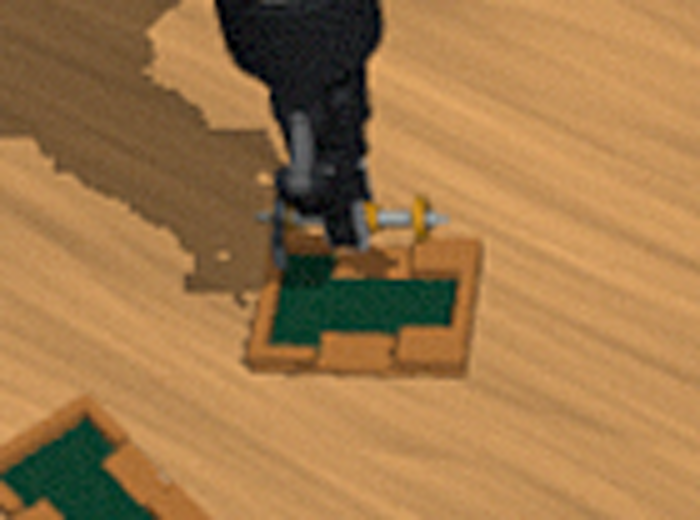

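Anchor over the wide pocket on the left, and after parallax the arbor lands on the board's centre at about (367,307). Lowering.

Emit:
servo_tool:
  motion:
    - [0.05,0.0006,-0.0015,0.018,0,0,0.1]
    - [0.05,0.0006,-0.0015,0.034,0,0,0.1]
    - [0.05,0.0006,-0.0015,0.046,0,0,0.1]
    - [0.05,0.0006,-0.0015,0.054,0,0,0.1]
    - [0.05,0.0006,-0.0015,0.057,0,0,0.1]
    - [0.05,0.0006,-0.0015,0.059,0,0,0.1]
    - [0.05,0.0006,-0.0015,0.0595,0,0,0.1]
    - [0.05,0.0006,-0.0015,0.0595,0,0,0.1]

```text
clock: 26.8
position: [0.3971, -0.3501, 0.0101]
ee_rot: [-0.263, 0.965, -0.0, 0.0]
ft_force: [0.0, 0.7, -0.1]
grip_width: 0.167
```

```bash
python3 go.py 397,-348,9,-149.4
```

```text
t 26.8 p [ 397.1 -350.1   10.1] psi -149.51 w 0.167 F [ 0.   0.7 -0.1]
397,-348,9,-149.4 -> [-0.0009, 0.0019, 0.0011] [-0.03, 0.01, -0.11]
```

Emit:
servo_tool:
  motion:
    - [0.05,0,0.001,0.001,0,0,0]
    - [0.05,0,0.001,0.0018,0,0,0]
    - [0.05,0,0.001,0.0018,0,0,0]
    - [0.05,0,0.001,0.0018,0,0,0]

```text
clock: 27.3
position: [0.3967, -0.3492, 0.0087]
ee_rot: [-0.263, 0.965, -0.0, 0.0]
ft_force: [-2.3, 1.5, 6.8]
grip_width: 0.167
```

Emit:
servo_tool:
  motion:
    - [0.2,0,0,0,0,0,0]
    - [0.28,0,0,0,0,0,0]
    - [0.38,0,0,0,0,0,0]
    - [0.38,0,0,0,0,0,0]
    - [0.38,0,0,-0.008,0,0,0]
    - [0.38,0,0,-0.025,0,0,0]
    - [0.38,0,0,-0.06,0,0,0]
    - [0.38,0,0,-0.1,0,0,0]
    - [0.38,0,0,-0.135,0,0,0]
    - [0.38,0,0,-0.142,0,0,0]
    - [0.38,0,0,-0.142,0,0,0]

```text
clock: 28.68
position: [0.3966, -0.3491, 0.1507]
ee_rot: [-0.263, 0.965, -0.001, 0.0]
ft_force: [-0.4, 0.3, 0.0]
grip_width: 0.384
```

```bash
python3 go.py 689.5,27,150,104.9; python3 look.py scene 397 -348 20 b2; python3 - <<'E'
from h import *
f=np.load("b2.npz");P=cloud(f["d"],f["K"],f["E"]);im=f["im"];h=cv2.cvtColor(im,cv2.COLOR_BGR2HSV).astype(int)
s=np.radians(120.6);c=(.3954,-.3454)
x=(P[...,0]-c[0])*np.cos(s)+(P[...,1]-c[1])*np.sin(s); y=-(P[...,0]-c[0])*np.sin(s)+(P[...,1]-c[1])*np.cos(s)
m=(f["d"]>0)&(abs(x)<.055)&(abs(y)<.03)&(P[...,2]>.0195)
for a in range(-50,55,10):
    k=m&(abs(x*1000-a)<5)
    if k.sum(): print(a,k.sum(),"y",(y[k].mean()*1000).round(1),"z",np.percentile(P[...,2][k],[50,90]).round(4), h[k].mean(0).round())
E
```

```text
t 28.68 p [ 396.6 -349.1  150.7] psi -149.51 w 0.384 F [-0.4  0.3  0. ]
689.5,27,150,104.9 -> [-0.4433, 0.1755, 0.0006] [-0.04, 0.07, 105.59]
201 112
-50 2 y -3.9 z [0.0203 0.0207] [ 48.  27. 140.]
-40 27 y -14.9 z [0.3433 0.3604] [48. 69. 69.]
-30 99 y -19.5 z [0.307  0.3577] [63. 92. 53.]
-20 42 y -22.8 z [0.2559 0.3242] [71. 90. 51.]
-10 25 y -14.0 z [0.1551 0.3233] [ 46. 128. 120.]
0 69 y -10.4 z [0.165  0.2297] [ 70. 114.  68.]
10 240 y -10.0 z [0.2064 0.2567] [77. 76. 60.]
20 134 y -14.3 z [0.2517 0.3241] [92. 58. 42.]
30 226 y -20.3 z [0.3184 0.3616] [76. 58. 57.]
40 150 y -8.8 z [0.3221 0.358 ] [ 38. 107.  87.]
50 1 y -2.7 z [0.0197 0.0197] [ 50.   5. 158.]
```

View pics/b2.png

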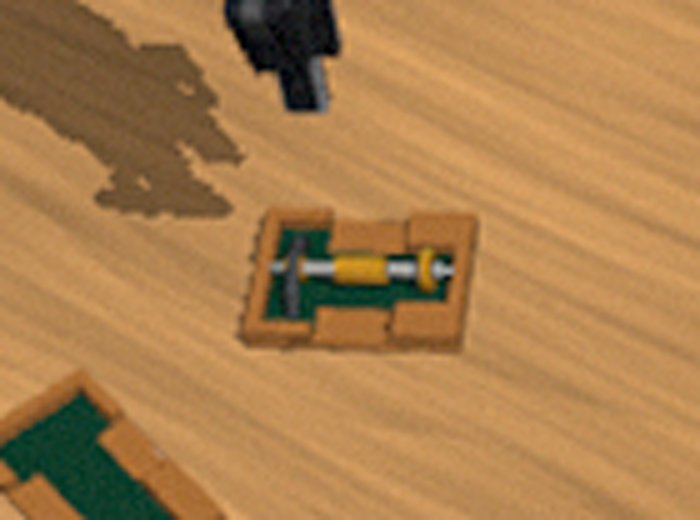

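The arbor is seated: anchor in the left wide pocket at (295,270), boss at (430,270), rod level. For the hammer the wrist has to turn the long way (-254°) to stay in its joint range, so I split that over two calls.

Emit:
servo_tool:
  motion:
    - [0.38,-0.01,0.004,-0.005,0,0,-6]
    - [0.38,-0.025,0.01,-0.01,0,0,-16]
    - [0.38,-0.042,0.017,-0.01,0,0,-26]
    - [0.38,-0.06,0.024,-0.01,0,0,-36]
    - [0.38,-0.078,0.031,-0.01,0,0,-46]
    - [0.38,-0.096,0.038,-0.01,0,0,-56]
    - [0.38,-0.114,0.045,-0.01,0,0,-66]
    - [0.38,-0.132,0.052,-0.01,0,0,-76]
    - [0.38,-0.15,0.059,-0.01,0,0,-86]
    - [0.38,-0.168,0.066,-0.01,0,0,-96]
    - [0.38,-0.186,0.073,-0.01,0,0,-106]
    - [0.38,-0.202,0.08,-0.01,0,0,-116]
    - [0.38,-0.214,0.085,-0.01,0,0,-126]
    - [0.38,-0.222,0.088,-0.01,0,0,-136]
    - [0.38,-0.222,0.088,-0.01,0,0,-140]
    - [0.38,-0.222,0.088,-0.01,0,0,-140]

```text
clock: 30.72
position: [0.5425, -0.1604, 0.1588]
ee_rot: [0.997, -0.083, -0.001, -0.0]
ft_force: [0.5, 0.5, -0.2]
grip_width: 0.385
```

```bash
python3 go.py 689.5,27,150,104.9 689.5,27,80,104.9; python3 -c "
from h import *;print(monitor.get_obs()['joint_pos'].round(2))"
```

```text
t 30.73 p [ 542.5 -160.4  158.8] psi -9.53 w 0.385 F [ 0.5  0.5 -0.2]
689.5,27,150,104.9 -> [0.114, -0.2091, 0.0087] [-0.14, 0.03, -114.43]
689.5,27,80,104.9 -> [0.1141, -0.209, 0.0787] [-0.14, 0.03, -114.43]
[ 0.81  0.34 -0.72  1.68  0.24  1.21 -0.14]
```

Emit:
servo_tool:
  motion:
    - [0.38,0.006,-0.011,0,0,0,-6]
    - [0.38,0.015,-0.027,0.002,0,0,-16]
    - [0.38,0.026,-0.048,0.003,0,0,-26]
    - [0.38,0.037,-0.068,0.004,0,0,-36]
    - [0.38,0.048,-0.088,0.005,0,0,-46]
    - [0.38,0.059,-0.108,0.006,0,0,-56]
    - [0.38,0.07,-0.128,0.007,0,0,-66]
    - [0.38,0.081,-0.148,0.008,0,0,-76]
    - [0.38,0.092,-0.169,0.008,0,0,-86]
    - [0.38,0.102,-0.187,0.008,0,0,-96]
    - [0.38,0.109,-0.2,0.008,0,0,-106]
    - [0.38,0.114,-0.209,0.008,0,0,-114.4]
    - [0.38,0.114,-0.209,0.008,0,0,-114.4]
    - [0.38,0.114,-0.209,0.035,0,0,-114.4]
    - [0.38,0.114,-0.209,0.06,0,0,-114.4]
    - [0.38,0.114,-0.209,0.08,0,0,-114.4]
    - [0.38,0.114,-0.209,0.08,0,0,-114.4]
    - [0.38,0.114,-0.209,0.08,0,0,-114.4]

```text
clock: 32.98
position: [0.6905, 0.0268, 0.081]
ee_rot: [0.61, 0.792, 0.0, 0.0]
ft_force: [-0.1, 0.8, 0.6]
grip_width: 0.375
```

```bash
python3 go.py 689.5,27,32.5,104.9; python3 look.py scene 690 27 50 b3
```

```text
t 32.98 p [690.5  26.8  81. ] psi 104.82 w 0.375 F [-0.1  0.8  0.6]
689.5,27,32.5,104.9 -> [0.0005, -0.0009, 0.0485] [0.06, 0.0, -0.08]
251 263
```

View pics/b3.png

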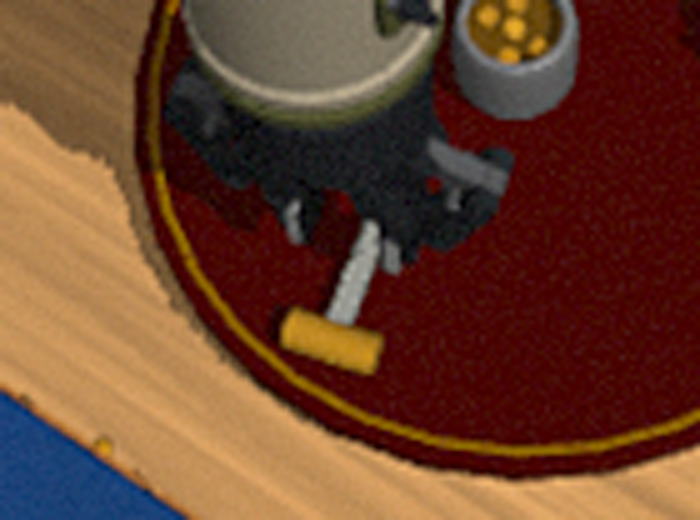

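The fingers straddle the arm, tips at (295,240) and (392,270). Projected down, the mid-point meets the arm at about (348,297). Descending.

Emit:
servo_tool:
  motion:
    - [0.38,0.0005,-0.001,0.012,0,0,0]
    - [0.38,0.0005,-0.001,0.028,0,0,0]
    - [0.38,0.0005,-0.001,0.04,0,0,0]
    - [0.38,0.0005,-0.001,0.0465,0,0,0]
    - [0.38,0.0005,-0.001,0.048,0,0,0]
    - [0.38,0.0005,-0.001,0.048,0,0,0]
    - [0.2,0.0005,-0.001,0.048,0,0,0]
    - [0.1,0.0005,-0.001,0.048,0,0,0]
    - [0.0,0.0005,-0.001,0.048,0,0,0]
    - [0.0,0.0005,-0.001,0.048,0,0,0]
  grip_force: 60

```text
clock: 34.28
position: [0.6893, 0.027, 0.0326]
ee_rot: [0.61, 0.793, 0.0, 0.0]
ft_force: [-1.2, -0.2, 5.1]
grip_width: 0.098
```

```bash
python3 go.py 689.5,27,32.5,104.9
```

```text
t 34.27 p [689.3  27.   32.6] psi 104.89 w 0.098 F [-1.2 -0.2  5.1]
689.5,27,32.5,104.9 -> [-0.0, 0.0002, 0.0001] [0.04, 0.02, -0.01]
```

Emit:
servo_tool:
  motion:
    - [0.0,0,0,-0.004,0,0,0]
    - [0.0,0,0,-0.012,0,0,0]
    - [0.0,0,0,-0.03,0,0,0]
    - [0.0,0,0,-0.055,0,0,0]
    - [0.0,0,0,-0.08,0,0,0]
    - [0.0,0,0,-0.105,0,0,0]
    - [0.0,0,0,-0.118,0,0,0]
    - [0.0,0,0,-0.118,0,0,0]

```text
clock: 35.28
position: [0.6894, 0.0271, 0.1514]
ee_rot: [0.61, 0.793, 0.001, 0.001]
ft_force: [0.2, 0.9, -2.5]
grip_width: 0.095
```

```bash
python3 go.py 580.5,-381.5,150,-14.2; python3 look.py scene 690 27 150 b4
```

```text
t 35.27 p [689.4  27.1 151.4] psi 104.89 w 0.095 F [ 0.2  0.9 -2.5]
580.5,-381.5,150,-14.2 -> [-0.3669, -0.2103, 0.0012] [0.1, -0.08, 119.09]
248 243
```

View pics/b4.png

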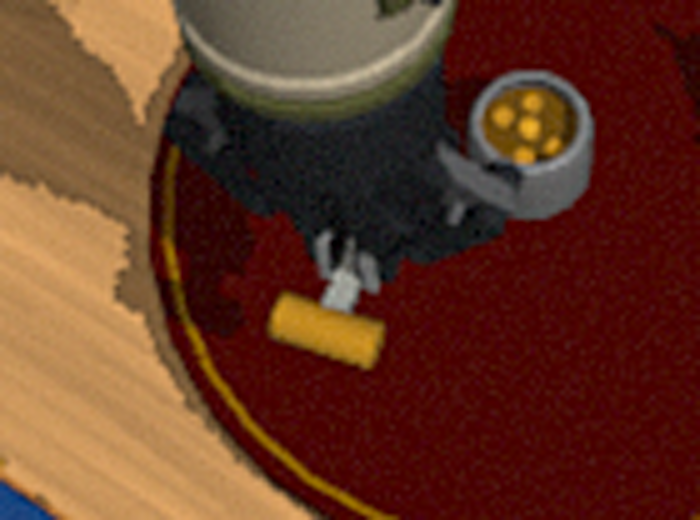

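The hammer is held at its arm, with the head at (327,330). Transferring to its rest.

Emit:
servo_tool:
  motion:
    - [0.0,-0.009,-0.005,0,0,0,3]
    - [0.0,-0.025,-0.014,0,0,0,9]
    - [0.0,-0.05,-0.029,0,0,0,17]
    - [0.0,-0.076,-0.044,0,0,0,26]
    - [0.0,-0.103,-0.059,0,0,0,35]
    - [0.0,-0.13,-0.075,0,0,0,44]
    - [0.0,-0.157,-0.09,0,0,0,53]
    - [0.0,-0.184,-0.105,0,0,0,62]
    - [0.0,-0.211,-0.121,0,0,0,71]
    - [0.0,-0.238,-0.136,0,0,0,80]
    - [0.0,-0.265,-0.152,0,0,0,89]
    - [0.0,-0.292,-0.167,0,0,0,98]
    - [0.0,-0.318,-0.182,0,0,0,106]
    - [0.0,-0.342,-0.196,0,0,0,113]
    - [0.0,-0.359,-0.206,0,0,0,117]
    - [0.0,-0.367,-0.2103,0,0,0,119.1]
    - [0.0,-0.367,-0.2103,0,0,0,119.1]
    - [0.0,-0.367,-0.2103,0.03,0,0,119.1]
    - [0.0,-0.367,-0.2103,0.06,0,0,119.1]
    - [0.0,-0.367,-0.2103,0.08,0,0,119.1]

```text
clock: 37.83
position: [0.5802, -0.3801, 0.0686]
ee_rot: [0.992, -0.122, -0.0, -0.001]
ft_force: [-0.5, 0.6, -1.2]
grip_width: 0.095
```

Emit:
servo_tool:
  motion:
    - [0.0,0,0,0,0,0,0]
    - [0.0,0,0,0,0,0,0]

```text
clock: 38.08
position: [0.5809, -0.3817, 0.0714]
ee_rot: [0.992, -0.123, 0.001, 0.0]
ft_force: [0.3, -0.3, -1.1]
grip_width: 0.096
```

```bash
python3 go.py 580.5,-381.5,9,-14.2; python3 look.py scene 580 -381 40 b5
```

```text
t 38.08 p [ 580.9 -381.7   71.4] psi -14.18 w 0.096 F [ 0.3 -0.3 -1.1]
580.5,-381.5,9,-14.2 -> [-0.0006, -0.0001, 0.0624] [0.01, -0.1, 0.02]
144 147
```

View pics/b5.png

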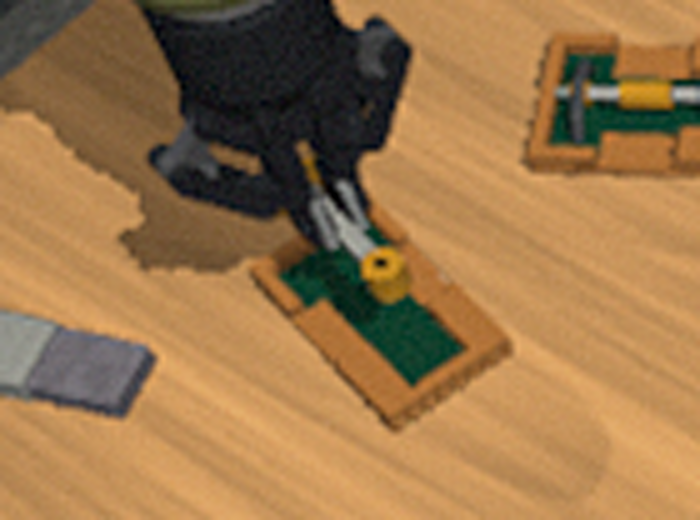

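The head is over the wide (upper-left) pocket, the boss at (385,272) toward the narrow one, and the axis is parallel. Lowering.

Emit:
servo_tool:
  motion:
    - [0.0,-0.0005,0,0.018,0,0,0]
    - [0.0,-0.0005,0,0.035,0,0,0]
    - [0.0,-0.0005,0,0.049,0,0,0]
    - [0.0,-0.0005,0,0.057,0,0,0]
    - [0.0,-0.0005,0,0.06,0,0,0]
    - [0.0,-0.0005,0,0.062,0,0,0]
    - [0.0,-0.0005,0,0.063,0,0,0]
    - [0.0,-0.0005,0,0.0635,0,0,0]
    - [0.0,-0.0005,0,0.0635,0,0,0]

```text
clock: 39.25
position: [0.5799, -0.3818, 0.0086]
ee_rot: [0.992, -0.124, 0.0, 0.0]
ft_force: [-6.4, 3.0, 11.1]
grip_width: 0.097
```

Contact at 11 N at the expected height. Release and retract.

Emit:
servo_tool:
  motion:
    - [0.12,0,0,-0.0005,0,0,0]
    - [0.2,0,0,-0.0005,0,0,0]
    - [0.3,0,0,-0.0005,0,0,0]
    - [0.3,0,0,-0.0005,0,0,0]
    - [0.3,0,0,-0.008,0,0,0]
    - [0.3,0,0,-0.025,0,0,0]
    - [0.3,0,0,-0.06,0,0,0]
    - [0.3,0,0,-0.1,0,0,0]
    - [0.3,0,0,-0.14,0,0,0]
    - [0.3,0.03,0.0,-0.16,0,0,0]
    - [0.3,0.06,0,-0.17,0,0,0]
    - [0.3,0.06,0,-0.17,0,0,0]
    - [0.3,0.06,0,-0.17,0,0,0]

```text
clock: 40.88
position: [0.6374, -0.3962, 0.1769]
ee_rot: [0.992, -0.124, -0.0, 0.0]
ft_force: [-0.7, -0.4, -0.3]
grip_width: 0.3
```

```bash
python3 go.py; python3 look.py scene 560 -370 20 b6; python3 - <<'E'
from h import *
f=np.load("b6.npz");P=cloud(f["d"],f["K"],f["E"]);im=f["im"]
for nm,c,r,lo,hi in(("wl",(.575,.375),.05,.036,.046),("ws",(.401,.356),.04,.036,.046),("jar",(.57,.03),.04,.065,.09)):
    q=P[(f["d"]>0)&(P[...,2]>lo)&(P[...,2]<hi)&(np.hypot(P[...,0]-c[0],P[...,1]-c[1])<r)]
    print(nm,len(q),q.mean(0).round(4),np.round(cv2.minEnclosingCircle((q[:,:2]*1000).astype(np.float32))[0],1))
for nm,s,c in(("pa",120.6,(.3954,-.3454)),("ha",75.8,(.5787,-.3786))):
    s=np.radians(s);v=P[...,:2]-np.array(c);x=v@[np.cos(s),np.sin(s)]*1000;y=v@[-np.sin(s),np.cos(s)]*1000
    m=(f["d"]>0)&(P[...,2]>.017)&(P[...,2]<.05)&(abs(y)<30)
    for a in range(-50,61,10):
        k=m&(abs(x-a)<5)
        if k.sum()>3: print(nm,a,k.sum(),"y",y[k].mean().round(1),"z",np.percentile(P[...,2][k],[50,90]).round(4))
E
```

```text
t 40.88 p [ 637.4 -396.2  176.9] psi -14.2 w 0.3 F [-0.7 -0.4 -0.3]
155 149
wl 377 [0.575  0.3781 0.0415] [573.4 378.5]
ws 177 [0.4018 0.3573 0.0414] [399.6 357.6]
jar 471 [0.5689 0.0307 0.0719] [569.2  30.4]
pa -40 15 y -5.3 z [0.0233 0.0245]
pa -30 33 y -6.2 z [0.0223 0.0263]
pa -20 6 y -4.8 z [0.0203 0.0223]
pa -10 19 y -4.5 z [0.0213 0.025 ]
pa 0 19 y -4.1 z [0.0232 0.026 ]
pa 10 18 y -3.6 z [0.0219 0.0258]
pa 20 12 y -3.9 z [0.0196 0.0233]
pa 30 8 y -2.6 z [0.021  0.0248]
pa 40 25 y -4.9 z [0.0249 0.0283]
ha -40 4 y -2.3 z [0.0207 0.021 ]
ha -30 57 y -1.5 z [0.021  0.0229]
ha -20 23 y 1.0 z [0.0192 0.022 ]
ha -10 12 y -1.2 z [0.0189 0.0206]
ha 0 7 y -2.2 z [0.0188 0.0209]
ha 10 12 y -0.8 z [0.0183 0.0198]
ha 20 5 y -1.7 z [0.0179 0.0196]
ha 30 11 y -0.9 z [0.0187 0.0207]
ha 40 18 y -1.0 z [0.0222 0.025 ]
ha 50 28 y -1.1 z [0.022  0.0243]
ha 60 4 y 5.5 z [0.0225 0.0253]
```

The 16-picture limit is used up, but the depth numbers agree. The wheels' barrel tops are at 41 mm, the arbor hub's top at 26 mm, the hammer's arm at 20 mm with head and boss tops at 23–25 mm, and the jar is where it was. Handing in.

```bash
python3 -c "
from h import *; print(ticket.hand_in())"
```

```text
the job is handed in; nothing more can be done
None
```

All four parts went into their rests, one grip and one set-down each, and I handed the job in at about 41 s of robot time. The hand-in gives no verdict.

My last depth readings, from the scene camera after the arm had drawn clear:

| Part | Height check | Position in its rest |
|---|---|---|
| Large wheel | barrel top at 41.5 mm (41 expected) | about 3 mm from the dish centre |
| Small wheel | barrel top at 41.4 mm (41 expected) | about 1–1.5 mm from the dish centre |
| Pallet arbor | hub top at 26 mm (26 expected), level | about 4 mm off sideways, anchor in the wide pocket |
| Hammer | arm top at 20 mm, head and boss tops at 23–25 mm (20 and 24 expected), level | about 4–5 mm off along its axis, head in the wide pocket |

The jar measured within about 1 mm of where it started.

- **Camera disagreement:** the two cameras differed by about 5 mm in y. I used their average. The first placed wheel backed that up: it showed the scene camera off by about (-2, +2.5) mm.
- **Unviewed last picture:** the picture limit was used up, so the hammer's final seat rests on depth numbers from the scene camera alone. I did not view it, and I took no closing look with the top camera.

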